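# Set the detergent doser to five

### The arm

A 6-joint arm with a two-finger parallel gripper is mounted at the origin on the work surface. World frame = base frame: x ahead of the robot, y to its left, z up, the work surface at z = 0. Lengths are in m, angles in rad, forces in N, time in s.
With the tool pointing down it reaches from about 0.275 to 0.775 m from the base axis. Payload 14.6 kg.
Tool frame: the origin (TCP) lies on the centre line of the jaws, within the pads' length; the fingertips stand 19 mm ahead of it and the grasp point (between the pads) is the TCP (robot.tips_ahead is the distance from the TCP to the fingertips, in m); z points along the fingers, y is the direction in which the jaws open and shut (so a half turn about z gives the same grasp; the last joint's range is limited). The gripper opens to 85 mm and grips with 20 to 120 N. Pads are 22 mm wide; open, the fingers measure 114 mm over their backs; the gripper's body (76 mm by 85 mm) begins 54 mm behind the grasp point. The pads swing forward as they close: fully open they stand 13 mm farther back than shut.
Start: joints at [-1.5, 0.263, -0.048, 1.259, 0, 1.415], TCP at [0.118, -0.512, 0.25] pointing down, gripper open.
Joint ranges: [-2.65, 2.65], [-0.89, 1.7], [-1.18, 1.37], [-2.13, 2.11], [-1.35, 1.29], [-3.14, 3.14]. Speed limits (rad/s): [1.89, 1.89, 2.57, 2.79, 3.14, 3.14].

### API

Orientations are given as a rotation vector (axis times angle).
In Python, from plant import robot gives the robot as it stands.
- The arm moves only by the tool step_arm, never from a script. Its argument "commands" is a list of rows, each a list of 3 entries, a list of its own where there are three numbers: the opening, from 0 (shut) to 1 (fully open), then the shift along the tool's x, y, z in cm, then the turn about the tool's z in rad. A call has 1 to 12 rows; each row shifts and turns the pose as measured when the row begins, along the tool's axes as they then stand; what a row does not reach is not made up. A row lasts 1/10 s, in which the tool goes at most 50 mm and 8.59 degrees, less where a joint would pass 70% of its speed; a pose out of reach is approached as far as the arm can. A call is refused whole if a number of a shift passes 5 or a number of a turn 0.15, either way. A call with a gripper value outside its range is refused whole. The fingers move at their own pace and stop on an object; "grip_force" is the grip in N (left out, the last holds). Time passes only in rows, so rows that do not move let the fingers close. It gives the time, the measured TCP pose, the force and the opening at its end, in the units of the state.
- robot.get_obs(): the state, without advancing time (a new reading comes with each control period).
- robot.grab_frame(name): name is "scene" or "top" or "wrist"; returns (picture, depth): 480x640x3 uint8, red, green, blue; 480x640 float32, m along the optical axis (not along the pixel's ray), 0 where there is no reading.
- robot.camera_info(name): a dict with "fx", "fy", "cx", "cy" (pixels), "camera_from_world" (4x4, takes a point from world to camera coordinates). Camera axes: x right, y down, z forward; pixel columns grow to the right and rows downward; lengths in m; the calibration is good to about 2 mm. A picture is of the moment at which its call begins: read the wrist's pose just before it. camera_info takes no time and is no camera call; for the wrist camera it gives the pose at the moment of the call.
- robot.sign_off(): hands the job in, once; it reports no verdict.
The state is a dict: "time_s": time; "joint_positions": joint angles; "dq": joint speeds; "joint_torque": joint torques, N m; "tool_pos": TCP position; "eef_rot": TCP orientation; "ft_force": force on the tool from outside, world axes, zero at the start; "ft_torque": the same for the moment, N m; "width": opening from 0.0 (shut) to 1.0 (fully open).
Only numpy, scipy, OpenCV 4.12 (cv2) and the standard library are available. Lean on these libraries where they do the work, as an engineer would, in place of code of your own. Each camera call takes 0.05 s, during which the arm holds its last target.

### The job

Set the detergent doser on the counter to 5 for the next load of trays: push its spring-loaded dial gently down until it stops, turn it, held down, until the 5 stands square in the small window, and let it rise fully home so that it locks there; then let go. Do not wrench the dial while it is locked or lean hard on its stop, and leave the tray, the bottle, the cup and the sponge where they are.

Things in the scene. Friction and masses are not known exactly. Their poses are not given: they have to be found in the camera images.
- doser: The detergent doser: a fixed low box 220 x 220 mm, 75 mm high, white sides, steel cover, standing on the counter (it does not move). Origin: centre of its underside, on the dial's upright axis. +x points from the dial's axis to the window, z up.
- window (a point): Centre of the window in the doser's cover: an opening 38 mm (along the doser's x) by 40 mm with a black frame, 68 mm from the dial's axis, at the cover's top, 75 mm above the counter. Through it one numeral (34 mm high, black on the white number disc) can be read.
- dial_grip (a point): Point on the dial's upright axis in its black grip bar, 12 mm below the bar's top; it sinks and turns with the dial. x along the bar (and along the doser's x at dial angle 0), z up. The bar is 56 mm long, 12 mm thick and stands 31 mm high on the skirt; pinch it across the 12 mm. 118 mm above the counter when the dial is home.
- skirt (a point): Centre of the top of the dial's round black skirt under the bar, 19 mm below dial_grip: 64 mm across, 8 mm thick, its underside 16 mm above the cover when home. Fingertips may rest on it and push it. More than 15 N on the stop below it (25 N in all with the spring), or a turn that presses the dial against its catch with more than 30 N (about 1.4 N m), damages the doser.
- dial (a joint): Angle of the dial, rad, growing clockwise seen from above. Numerals 1 to 8 stand 45 degrees apart: n is square in the window at (n-1) x 0.7854, so 5 at 3.1416. End stops at -0.15 and 5.65; starts between 0.4 and 2.5. Pressed right down it turns with about 0.1 N m. On a numeral and not pressed 3 mm it is locked, with 1 mm play at 44 mm radius.
- press (a joint): Press depth of the dial, m; 0 = fully up, home. Spring: 5 N at the top, 0.5 N more per mm. A hidden catch lets it pass from one numeral to the next only below a depth that differs each time, 3.5 to 10.5 mm; a rubber stop (12 N/mm) follows 1.2 mm deeper and must be felt. Comes home only within about 2 degrees of a numeral; elsewhere it stays part-way down (up to 3 mm, midway up to 10.5), and may start so.
- tray: Loose steel compartment tray, 240 x 170 x 22 mm, lying on the counter beside the doser; origin at the centre of its underside.
- soap: Loose white soap bottle, 60 mm across, 150 mm high, on the other side of the doser; origin at the centre of its underside.
- cup: Loose white plastic cup, 84 mm across the rim, 70 mm high; origin at the centre of its underside.
- sponge: Loose washing-up sponge, 75 x 110 x 30 mm, lying flat; origin at the centre of its underside.

How it is judged:
At the end, for the whole second after the job is handed in: The numeral 5 stands in the window (dial within 0.06 rad of 3.1416), the dial is fully up and locked (pressed less than 1.5 mm) and at rest (value of joint dial between 3.0816 and 3.2016 rad and value of joint press below 0.0015 m and velocity of joint dial between -0.05 and 0.05 rad/s); the robot touches nothing.
It fails at once if the dial is leaned on its stop with more than 15 N (contact force between stop and dial above 15 N).
It fails at once if the dial is wrenched against its index pin or catch with more than 30 N (contact force between any of pin, bed_c0 and dial above 30 N).
It fails at once if the tray, bottle, cup or sponge is moved more than 15 mm or the bottle or cup tipped (distance of any of tray, soap, cup, sponge from where it was at the start of the episode above 0.015 m or angle between any of soap, cup's own z axis and vertical above 0.3 rad).
It also fails if it takes over 64 s, if anything falls off the work surface, if the arm or the gripper's body presses on something with over 40 N, if the wrist force passes 120 N, or if a joint passes its speed limit or range.

## Working session

There is one attempt and no reset: what is moved stays moved. The work goes in short steps, Python scripts to look and compute and a tool call to move; the robot and the scene stay as the last step left them, time stands still between calls to the robot, and variables do not carry over. Pictures are saved under pics/ and viewed, and the job is handed in when it is done.

Besides the shell and the picture viewer there is one more tool, called after "Call:" in YAML: its name, and indented under it one key for each argument. step_arm: Moves the arm, as the interface text tells. Its arguments: {"type":"object","properties":{"commands":{"type":"array","items":{"type":"array"}},"grip_force":{"type":"number"}},"required":["commands"]}

```bash
mkdir -p pics; cat > h.py <<'E'
from plant import robot
import numpy as np, cv2
from scipy.spatial.transform import Rotation as R
def save(n,f,crop=None,s=1):
    im,d=robot.grab_frame(n)
    np.save('pics/'+f+'.npy',d); cv2.imwrite('pics/'+f+'_full.png',im[:,:,::-1])
    if crop: x0,y0,x1,y1=crop; im=im[y0:y1,x0:x1]
    im=cv2.resize(im,None,fx=s,fy=s,interpolation=cv2.INTER_CUBIC)
    cv2.imwrite('pics/'+f+'.png',im[:,:,::-1])
    return d
def p2w(ci,u,v,d=None,z=None):
    T=np.linalg.inv(np.array(ci["camera_from_world"]))
    r=np.array([(u-ci["cx"])/ci["fx"],(v-ci["cy"])/ci["fy"],1.])
    rw=T[:3,:3]@r; o=T[:3,3]
    if d is None: d=(z-o[2])/rw[2]
    return o+rw*d
def st():
    o=robot.get_obs()
    print(o["time_s"],np.round(o["tool_pos"],4),np.round(o["eef_rot"],4),"F",np.round(o["ft_force"],2),"T",np.round(o["ft_torque"],2),"w",o["width"],"q",np.round(o["joint_positions"],3))
E
python3 - <<'E'
from h import *
save("top","t0"); save("scene","s0"); st()
print(robot.camera_info("top"))
E
```

```text
0.1 [ 0.1175 -0.5115  0.2499] [-3.1206e+00 -3.5380e-01 -1.0000e-04] F [ 0.29 -0.72  0.39] T [-0.02  0.01  0.02] w 1.0008237809594471 q [-1.5    0.264 -0.049  1.259  0.     1.415]
{'fx': 468.1998759691308, 'fy': 468.1998759691308, 'cx': 320.8087994071715, 'cy': 241.64289475390692, 'camera_from_world': array([[-7.64153287e-03, -9.99969203e-01, -1.78861723e-03,
         3.33458534e-02],
       [-9.85994532e-01,  7.83272305e-03, -1.66593612e-01,
         5.49213654e-01],
       [ 1.66602491e-01,  4.90536251e-04, -9.86024021e-01,
         8.64644265e-01],
       [ 0.00000000e+00,  0.00000000e+00,  0.00000000e+00,
         1.00000000e+00]])}
```

View pics/t0.png

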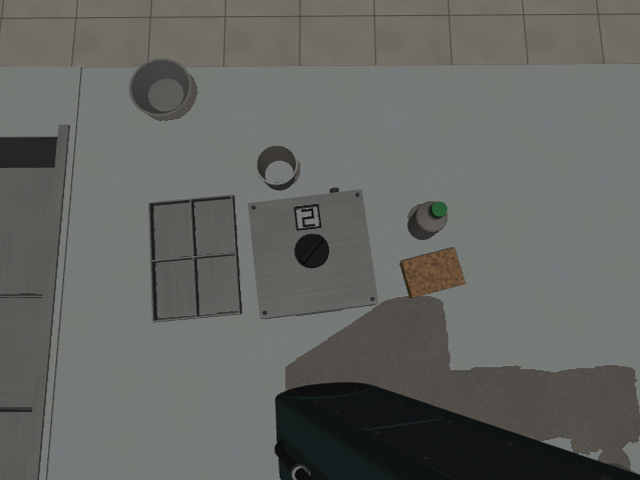

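View pics/s0.png

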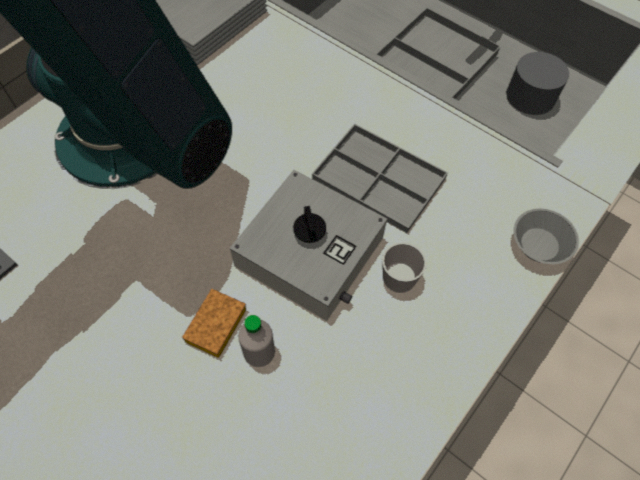

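The top view shows the doser with its window at about (307,217), the dial at (312,250), and a 2 in the window. The bar runs diagonally. I'll enlarge it.

```bash
python3 - <<'E'
import cv2
im=cv2.imread('pics/t0_full.png')[180:330,240:390]
cv2.imwrite('pics/t0z.png',cv2.resize(im,None,fx=4,fy=4,interpolation=cv2.INTER_CUBIC))
E
```

```text
(no output)
```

View pics/t0z.png

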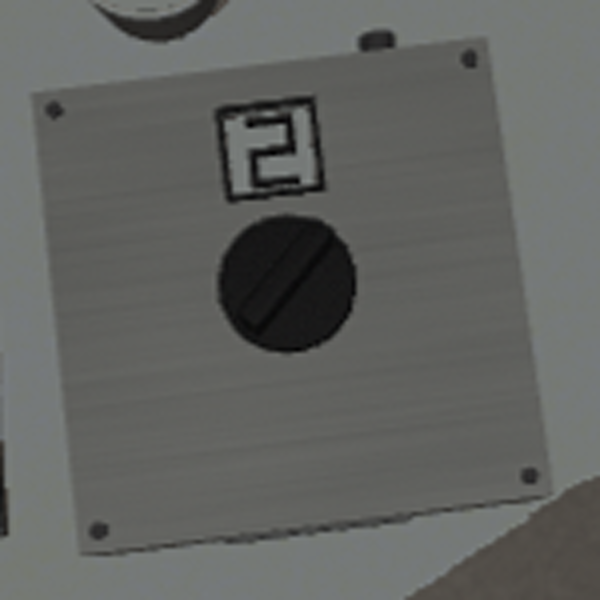

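```bash
python3 - <<'E'
from h import *
ci=robot.camera_info("top")
z=lambda a,b,h: p2w(ci,240+(a+.5)/4-.5,180+(b+.5)/4-.5,z=h)
C=[z(33,93,.075),z(487,38,.075),z(551,493,.075),z(80,554,.075)]
for c in C: print(c)
c=np.mean(C,0); print("centre",c)
f=(C[0]+C[1]-C[2]-C[3])/2; l=(C[0]+C[3]-C[1]-C[2])/2
print(np.linalg.norm(f),np.linalg.norm(l),np.degrees(np.arctan2(f[1],f[0])),np.degrees(np.arctan2(-l[0],l[1])))
w=z(271,149,.075); print("window",w, np.degrees(np.arctan2(*(w-c)[1::-1])),np.linalg.norm((w-c)[:2]))
print("skirt",z(287,284,.099))
a=z(325,232,.13);b=z(242,313,.13);print("bar",a,b,np.degrees(np.arctan2(*(a-b)[1::-1])))
d=np.load('pics/t0.npy')
print(d[250,312],p2w(ci,309,250,d=d[250,309]))
wi=robot.camera_info("wrist");print(np.linalg.inv(wi["camera_from_world"]),wi["fx"])
E
```

```text
[0.62076862 0.16776662 0.075     ]
[ 0.6461446  -0.04956019  0.075     ]
[ 0.42939206 -0.07423891  0.075     ]
[0.40333167 0.14225098 0.075     ]
centre [0.52490924 0.04655462 0.075     ]
0.21854060615585805 0.21842769306643622 6.594389090404648 6.761824381926256
window [0.59249292 0.05420574 0.075     ] 6.458927195946123 0.06801539239266163
skirt [0.52403325 0.04638028 0.099     ]
bar [0.54247581 0.02885196 0.13      ] [0.50670592 0.06550899 0.13      ] -45.701765402006636
0.824722 [0.52060893 0.04991112 0.12956942]
[[ 2.23762809e-01 -9.21648231e-01 -3.17009058e-01  2.01130629e-01]
 [-9.74643624e-01 -2.11632134e-01 -7.26749343e-02 -4.92565083e-01]
 [-1.08578978e-04  3.25232805e-01 -9.45633973e-01  3.74449289e-01]
 [ 0.00000000e+00  0.00000000e+00  0.00000000e+00  1.00000000e+00]] 340.2876849983447
```

Call:
step_arm:
  commands:
    - [1, [0, 0, 0], -0.15]
    - [1, [0, 0, 0], -0.15]
    - [1, [0, 0, 0], -0.15]
    - [1, [0, 0, 0], -0.15]
    - [1, [0, 0, 0], -0.15]
    - [1, [0, 0, 0], -0.15]
    - [1, [0, 0, 0], -0.15]
    - [1, [0, 0, 0], -0.15]
    - [1, [0, 0, 0], -0.15]
    - [1, [0, 0, 0], -0.15]
    - [1, [0, 0, 0], -0.15]
    - [1, [0, 0, 0], -0.15]
  grip_force: 20

```text
time_s: 1.3
tool_pos: [0.1174, -0.5095, 0.2464]
eef_rot: [-1.652, -2.666, -0.011]
ft_force: [0.4, 0.5, 0.3]
width: 1.001
```

```bash
cat > to.py <<'E'
from h import *
import sys
def go(t):
    o=robot.get_obs(); M=R.from_rotvec(o["eef_rot"]).as_matrix()
    print("shift tool cm",np.round(M.T@(np.array(t)-o["tool_pos"])*100,3),"yaw x",np.arctan2(M[1,0],M[0,0]),"tilt z",np.round(M[:,2],4))
if __name__=="__main__":
    st(); go([float(a) for a in sys.argv[1:4]])
E
python3 to.py .47 0.04 .26
```

```text
1.3 [ 0.1174 -0.5095  0.2464] [-1.6522 -2.666  -0.0112] F [0.37 0.48 0.31] T [-0.07  0.04 -0.04] w 1.0010741569113468 q [-1.5    0.267 -0.054  1.259  0.    -0.391]
shift tool cm [33.524 56.033 -0.899] yaw x 2.031980925969279 tilt z [-6.0e-04  8.8e-03 -1.0e+00]
```

Call:
step_arm:
  commands:
    - [1, [2.5, 4.15, -0.2], 0]
    - [1, [2.5, 4.15, -0.1], 0]
    - [1, [2.5, 4.15, -0.1], 0]
    - [1, [2.5, 4.15, -0.1], 0]
    - [1, [2.5, 4.15, -0.1], 0]
    - [1, [2.5, 4.15, -0.1], 0]
    - [1, [2.5, 4.15, -0.1], 0]
    - [1, [2.5, 4.15, -0.1], 0]
    - [1, [2.5, 4.15, -0.1], 0]
    - [1, [2.5, 4.15, -0.1], 0]
    - [1, [2.5, 4.15, -0.1], 0]
    - [1, [2.5, 4.15, -0.1], 0]

```text
time_s: 2.5
tool_pos: [0.4306, -0.006, 0.2621]
eef_rot: [-1.654, -2.664, -0.015]
ft_force: [1.6, -2.0, 0.3]
width: 0.999
```

```bash
python3 to.py .5245 0.0465 .26
```

```text
2.5 [ 0.4306 -0.006   0.2621] [-1.654  -2.6639 -0.0146] F [ 1.6  -2.04  0.34] T [-0.09  0.01 -0.01] w 0.9985853003399286 q [-0.21   0.098 -0.228  1.247  0.011  0.901]
shift tool cm [ 0.535 10.74   0.27 ] yaw x 2.0303150203368467 tilt z [-1.000e-04  1.100e-02 -9.999e-01]
```

Call:
step_arm:
  commands:
    - [1, [0.3, 4.5, 0], 0]
    - [1, [0.2, 4.5, 0], 0]
    - [1, [0, 1.5, 0], 0]
    - [1, [0, 0, 0], -0.15]
    - [1, [0, 0, 0], -0.15]
    - [1, [0, 0, 0], -0.15]
    - [1, [0, 0, 0], -0.15]
    - [1, [0, 0, 0], -0.15]
    - [1, [0, 0, 0], -0.15]
    - [1, [0, 0, 0], -0.15]
    - [1, [0, 0, 0], -0.15]
    - [1, [0, 0, 0], -0.15]

```text
time_s: 3.7
tool_pos: [0.5266, 0.0556, 0.258]
eef_rot: [0.388, -3.111, -0.02]
ft_force: [0.1, -1.0, 0.1]
width: 1.001
```

Call:
step_arm:
  commands:
    - [1, [0, 0, 0], -0.15]
    - [1, [0, 0, 0], -0.15]
    - [1, [0, 0, 0], -0.15]
    - [1, [0, 0, 0], -0.15]
    - [1, [0, 0, 0], -0.15]
    - [1, [0, 0, 0], -0.15]
    - [1, [0, 0, 0], -0.15]
    - [1, [0, 0, 0], -0.15]
    - [1, [0, 0, 0], -0.15]
    - [1, [0, 0, 0], -0.15]
    - [1, [0, 0, 0], -0.15]
    - [1, [0, 0, 0], -0.15]

```text
time_s: 4.9
tool_pos: [0.5247, 0.0557, 0.2545]
eef_rot: [-2.682, 1.632, 0.031]
ft_force: [-0.2, -0.1, 0.2]
width: 0.998
```

Call:
step_arm:
  commands:
    - [1, [0, 0, 0], -0.15]
    - [1, [0, 0, 0], -0.15]
    - [1, [0, 0, 0], -0.13]
    - [1, [0, 0, 0], 0]

```text
time_s: 5.3
tool_pos: [0.524, 0.0557, 0.2534]
eef_rot: [-2.969, 1.008, 0.034]
ft_force: [-0.4, 0.5, -0.5]
width: 1.002
```

```bash
python3 to.py .5245 0.0465 .24; python3 - <<'E'
from h import *
ci=robot.camera_info("wrist")
np.savez('pics/w1.npz',T=ci["camera_from_world"],fx=ci["fx"],cx=ci["cx"],cy=ci["cy"])
save("wrist","w1");save("top","t1")
im=cv2.imread('pics/t1_full.png')[180:330,240:390]
cv2.imwrite('pics/t1z.png',cv2.resize(im,None,fx=4,fy=4,interpolation=cv2.INTER_CUBIC))
E
```

```text
5.3 [0.524  0.0557 0.2534] [-2.9688  1.0081  0.0336] F [-0.37  0.51 -0.49] T [-0.01  0.03  0.04] w 1.0016241383048743 q [-0.055  0.278 -0.019  1.293  0.012 -2.542]
shift tool cm [0.627 0.699 1.322] yaw x -0.6547273829241153 tilt z [-0.0183  0.0126 -0.9998]
```

View pics/w1.png

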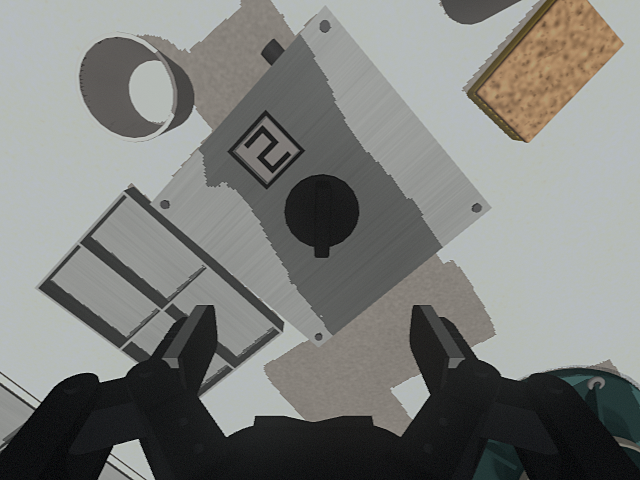

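The wrist view shows the dial at about (322,212), the bar nearly vertical (along tool x), and the 2 square in the window at (267,149). I'll enlarge it to get the bar's direction and axis.

```bash
python3 - <<'E'
import cv2
im=cv2.imread('pics/w1_full.png')[100:275,210:385]
im=cv2.convertScaleAbs(im,alpha=1.8,beta=30)
cv2.imwrite('pics/w1z.png',cv2.resize(im,None,fx=3.4,fy=3.4,interpolation=cv2.INTER_CUBIC))
E
```

```text
(no output)
```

View pics/w1z.png

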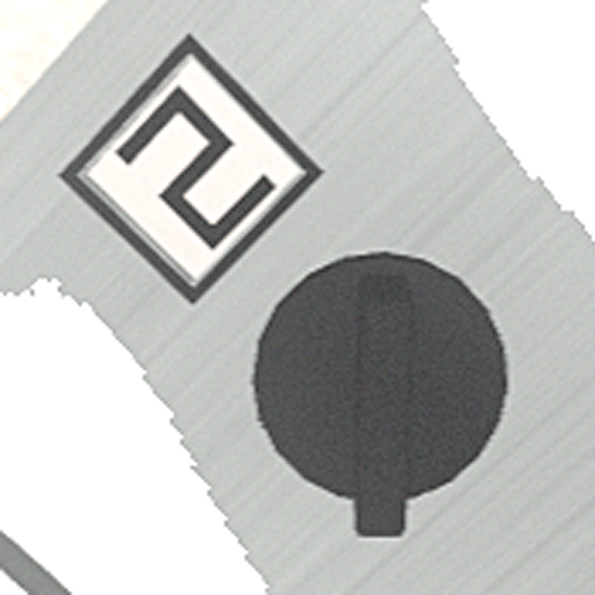

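```bash
python3 - <<'E'
from h import *
n=np.load('pics/w1.npz'); ci=dict(camera_from_world=n['T'],fx=float(n['fx']),fy=float(n['fx']),cx=float(n['cx']),cy=float(n['cy']))
z=lambda a,b,h: p2w(ci,210+(a+.5)/3.4-.5,100+(b+.5)/3.4-.5,z=h)
print("skirt",z(381,376,.099))
a=z(385,300,.13);b=z(380.5,535,.13);print(a,b,"bar yaw",np.arctan2(*(a-b)[1::-1]))
W=[z(190,36,.075),z(321,173,.075),z(193,302,.075),z(62,175,.075)];w=np.mean(W,0);print("win",w)
s=z(381,376,.099); print("doser yaw",np.arctan2(*(w-s)[1::-1]),np.linalg.norm((w-s)[:2]))
for i in range(4): print(np.degrees(np.arctan2(*(W[(i+1)%4]-W[i])[1::-1])))
d=np.load('pics/w1.npy');print("depth z bar", p2w(ci,322,240,d=d[240,322]),"skirt z",p2w(ci,345,212,d=d[212,345]),p2w(ci,300,212,d=d[212,300]))
E
```

```text
skirt [0.52842836 0.04432954 0.099     ]
[0.54882851 0.02886271 0.13      ] [0.50548533 0.06276176 0.13      ] bar yaw -0.6637356780770809
win [0.59425389 0.05407491 0.075     ]
doser yaw 0.1469807772921167 0.06654301583250836
-173.31849270873528
96.69133923619397
6.65066055971715
-83.39748005447122
depth z bar [0.51691169 0.05374048 0.13068487] skirt z [0.51566257 0.02951149 0.10057608] [0.53867268 0.05947707 0.10052139]
```

```bash
python3 to.py .526 0.0456 .17
```

```text
5.4 [0.5241 0.0557 0.2534] [-2.9657  1.0172  0.0334] F [-0.57  0.15 -0.52] T [-0.01  0.04  0.05] w 0.9995091381636223 q [-0.055  0.278 -0.019  1.293  0.012 -2.536]
shift tool cm [0.955 0.67  8.324] yaw x -0.660856517634353 tilt z [-0.0182  0.0127 -0.9998]
```

Call:
step_arm:
  commands:
    - [1, [0.3, 0.2, 1.5], -0.006]
    - [1, [0.3, 0.2, 2.0], 0]
    - [1, [0.3, 0.2, 2.0], 0]
    - [1, [0.1, 0.1, 2.0], 0]
    - [1, [0, 0, 0.8], 0]
    - [1, [0, 0, 0], 0]
    - [1, [0, 0, 0], 0]

```text
time_s: 6.1
tool_pos: [0.5267, 0.0448, 0.1684]
eef_rot: [-2.957, 1.042, 0.031]
ft_force: [-0.3, -0.6, 0.1]
width: 1.002
```

```bash
python3 to.py .526 0.0456 .118; python3 - <<'E'
from h import *
ci=robot.camera_info("wrist")
np.savez('pics/w2.npz',T=ci["camera_from_world"],fx=ci["fx"],cx=ci["cx"],cy=ci["cy"])
save("wrist","w2")
im=cv2.imread('pics/w2_full.png')
cv2.imwrite('pics/w2b.png',cv2.convertScaleAbs(im,alpha=1.8,beta=30))
E
```

```text
6.1 [0.5267 0.0448 0.1684] [-2.9569  1.0418  0.0313] F [-0.32 -0.57  0.07] T [ 0.   -0.07 -0.05] w 1.0018953759122706 q [-0.075  0.319 -0.196  1.074  0.011 -2.539]
shift tool cm [ 5.000e-03 -1.900e-02  5.039e+00] yaw x -0.6775209365740907 tilt z [-0.0167  0.0126 -0.9998]
```

View pics/w2b.png

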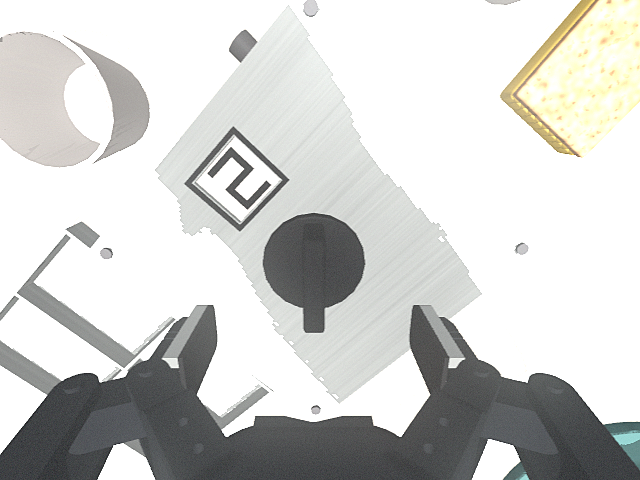

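```bash
python3 - <<'E'
from h import *
n=np.load('pics/w2.npz'); ci=dict(camera_from_world=n['T'],fx=float(n['fx']),fy=float(n['fx']),cx=float(n['cx']),cy=float(n['cy']))
im=cv2.imread('pics/w2b.png')[205:345,250:380]; cv2.imwrite('pics/w2z.png',cv2.resize(im,None,fx=4,fy=4,interpolation=cv2.INTER_CUBIC))
z=lambda u,v,h: p2w(ci,u,v,z=h)
print("skirt",(z(263.5,261,.1)+z(364.5,261,.1))/2,z(314,213,.1))
a=z(314,225,.13);b=z(314.5,332,.13);print("bar",a,b,(a+b)/2,np.linalg.norm(a-b),np.arctan2(*(a-b)[1::-1]))
print("win",z(237,179,.075))
E
```

```text
skirt [0.52880553 0.04385755 0.1       ] [0.5526546  0.02471021 0.1       ]
bar [0.55461356 0.02328257 0.13      ] [0.5051817  0.06262399 0.13      ] [0.52989763 0.04295328 0.13      ] 0.0631763883791719 -0.6722185594422975
win [0.5952336  0.05323802 0.075     ]
```

View pics/w2z.png

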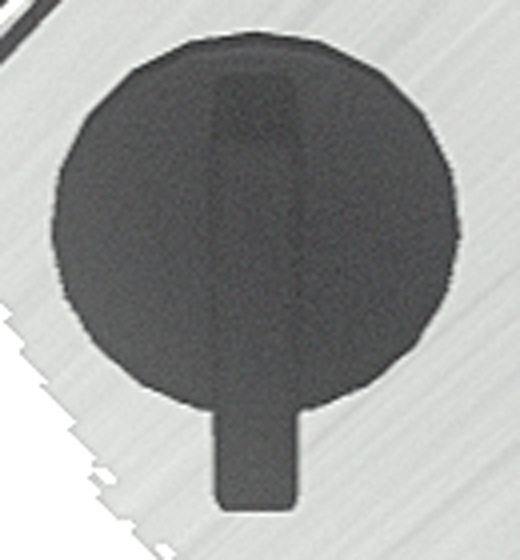

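Call:
step_arm:
  commands:
    - [1, [0, 0, 1.2], 0]
    - [1, [0, 0, 1.2], 0]
    - [1, [0, 0, 1.2], 0]
    - [1, [0, 0, 1.0], 0]
    - [1, [0, 0, 0], 0]
    - [1, [0, 0, 0], 0]

```text
time_s: 6.75
tool_pos: [0.5275, 0.0457, 0.1215]
eef_rot: [-2.955, 1.043, 0.024]
ft_force: [-0.1, 0.0, 0.1]
width: 1.001
```

```bash
python3 to.py .5267 0.0453 .121
```

```text
6.75 [0.5275 0.0457 0.1215] [-2.9552  1.0432  0.0239] F [-0.08  0.05  0.1 ] T [ 0.03  0.   -0.01] w 1.0013382638082486 q [-0.073  0.351 -0.283  0.949  0.011 -2.536]
shift tool cm [-0.04   0.08   0.046] yaw x -0.6786552075645099 tilt z [-0.0119  0.0122 -0.9999]
```

Call:
step_arm:
  commands:
    - [0.6, [0, 0.05, 0], 0]
    - [0.4, [0, 0, 0], 0]
    - [0.25, [0, 0, 0], 0]
    - [0.2, [0, 0, 0], 0]
    - [0.2, [0, 0, 0], 0]
  grip_force: 20

```text
time_s: 7.25
tool_pos: [0.528, 0.0452, 0.1229]
eef_rot: [-2.955, 1.043, 0.02]
ft_force: [-0.6, -0.0, -0.5]
width: 0.2
```

```bash
python3 to.py .5267 0.0453 .119; python3 - <<'E'
from h import *
save("wrist","w3")
im=cv2.imread('pics/w3_full.png')
cv2.imwrite('pics/w3b.png',cv2.convertScaleAbs(im,alpha=1.8,beta=30))
E
```

```text
7.25 [0.528  0.0452 0.1229] [-2.9546  1.0431  0.0204] F [-0.64 -0.01 -0.5 ] T [-0.01 -0.07  0.01] w 0.20047886273928506 q [-0.074  0.349 -0.282  0.95   0.011 -2.537]
shift tool cm [-0.104  0.077  0.392] yaw x -0.6787336238326473 tilt z [-0.0095  0.0121 -0.9999]
```

View pics/w3b.png

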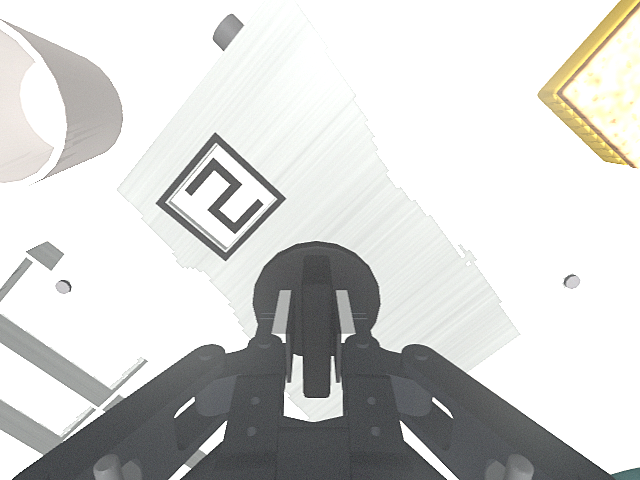

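The pads straddle the bar almost evenly (bar about x=303–331, pads about 290 and 340). Next I close and settle.

Call:
step_arm:
  commands:
    - [0.1, [-0.05, 0.05, 0.1], 0]
    - [0, [0, 0, 0.1], 0]
    - [0, [0, 0, 0], 0]
    - [0, [0, 0, 0], 0]
    - [0, [0, 0, 0], 0]
  grip_force: 20

```text
time_s: 7.8
tool_pos: [0.5273, 0.0443, 0.1219]
eef_rot: [-2.956, 1.044, 0.018]
ft_force: [-1.6, -1.6, 5.3]
width: 0.142
```

```bash
python3 to.py .5267 0.0453 .119
```

```text
7.8 [0.5273 0.0443 0.1219] [-2.956   1.0438  0.0176] F [-1.61 -1.63  5.28] T [-0.06  0.47  0.06] w 0.14155402228444341 q [-0.075  0.348 -0.287  0.945  0.009 -2.538]
shift tool cm [-0.102 -0.038  0.295] yaw x -0.6789011044150746 tilt z [-0.0083  0.0101 -0.9999]
```

Call:
step_arm:
  commands:
    - [0, [0, 0, 0.1], 0]
    - [0, [0, 0, 0.1], 0]
    - [0, [0, 0, 0], 0]

```text
time_s: 8.1
tool_pos: [0.5272, 0.0443, 0.1207]
eef_rot: [-2.956, 1.043, 0.016]
ft_force: [-2.4, -0.8, 5.8]
width: 0.136
```

Call:
step_arm:
  commands:
    - [0, [0, 0, 0.1], 0]
    - [0, [0, 0, 0.1], 0]
    - [0, [0, 0, 0], 0]

```text
time_s: 8.4
tool_pos: [0.5272, 0.0443, 0.1195]
eef_rot: [-2.956, 1.043, 0.015]
ft_force: [-2.4, -0.5, 6.8]
width: 0.137
```

Call:
step_arm:
  commands:
    - [0, [0, 0, 0.1], 0]
    - [0, [0, 0, 0.1], 0]
    - [0, [0, 0, 0], 0]

```text
time_s: 8.7
tool_pos: [0.5272, 0.0443, 0.1184]
eef_rot: [-2.955, 1.043, 0.013]
ft_force: [-1.5, -0.2, 6.8]
width: 0.137
```

Call:
step_arm:
  commands:
    - [0, [0, 0, 0.1], 0]
    - [0, [0, 0, 0.1], 0]
    - [0, [0, 0, 0], 0]

```text
time_s: 9.0
tool_pos: [0.5271, 0.0443, 0.1173]
eef_rot: [-2.955, 1.043, 0.012]
ft_force: [-2.3, -0.5, 7.1]
width: 0.136
```

Call:
step_arm:
  commands:
    - [0, [0, 0, 0.1], 0]
    - [0, [0, 0, 0.05], 0]
    - [0, [0, 0, 0], 0]

```text
time_s: 9.3
tool_pos: [0.5271, 0.0443, 0.1169]
eef_rot: [-2.955, 1.043, 0.01]
ft_force: [-2.3, -1.3, 7.3]
width: 0.138
```

Call:
step_arm:
  commands:
    - [0, [0, 0, 0.1], 0]
    - [0, [0, 0, 0.05], 0]
    - [0, [0, 0, 0], 0]

```text
time_s: 9.6
tool_pos: [0.5271, 0.0443, 0.1165]
eef_rot: [-2.955, 1.042, 0.008]
ft_force: [-2.6, -1.1, 8.3]
width: 0.135
```

Call:
step_arm:
  commands:
    - [0, [0, 0, 0.1], 0]
    - [0, [0, 0, 0.05], 0]
    - [0, [0, 0, 0], 0]

```text
time_s: 9.9
tool_pos: [0.5271, 0.0443, 0.1162]
eef_rot: [-2.955, 1.042, 0.006]
ft_force: [-1.9, -0.3, 8.3]
width: 0.134
```

Call:
step_arm:
  commands:
    - [0, [0, 0, 0.1], 0]
    - [0, [0, 0, 0.1], 0]
    - [0, [0, 0, 0], 0]

```text
time_s: 10.2
tool_pos: [0.5271, 0.0442, 0.1154]
eef_rot: [-2.955, 1.042, 0.004]
ft_force: [-1.9, -0.7, 8.2]
width: 0.135
```

Call:
step_arm:
  commands:
    - [0, [0, 0, 0.1], 0]
    - [0, [0, 0, 0.1], 0]
    - [0, [0, 0, 0], 0]

```text
time_s: 10.5
tool_pos: [0.5271, 0.0441, 0.1146]
eef_rot: [-2.955, 1.042, 0.002]
ft_force: [-1.5, -0.4, 9.3]
width: 0.136
```

Call:
step_arm:
  commands:
    - [0, [0, 0, 0.1], 0]
    - [0, [0, 0, 0.1], 0]
    - [0, [0, 0, 0], 0]

```text
time_s: 10.8
tool_pos: [0.527, 0.0442, 0.1139]
eef_rot: [-2.955, 1.042, 0.0]
ft_force: [-3.2, -0.7, 9.0]
width: 0.131
```

Call:
step_arm:
  commands:
    - [0, [0, 0, 0.1], 0]
    - [0, [0, 0, 0.1], 0]
    - [0, [0, 0, 0], 0]

```text
time_s: 11.1
tool_pos: [0.5271, 0.0441, 0.1132]
eef_rot: [-2.955, 1.041, -0.002]
ft_force: [-3.0, -1.2, 9.8]
width: 0.133
```

Call:
step_arm:
  commands:
    - [0, [0, 0, 0.1], 0]
    - [0, [0, 0, 0.1], 0]
    - [0, [0, 0, 0], 0]

```text
time_s: 11.4
tool_pos: [0.5271, 0.0441, 0.1127]
eef_rot: [-2.954, 1.041, -0.005]
ft_force: [-2.8, -0.3, 9.5]
width: 0.134
```

Call:
step_arm:
  commands:
    - [0, [0, 0, 0.1], 0]
    - [0, [0, 0, 0.1], 0]
    - [0, [0, 0, 0], 0]

```text
time_s: 11.7
tool_pos: [0.5271, 0.044, 0.1121]
eef_rot: [-2.954, 1.041, -0.007]
ft_force: [-2.3, -0.5, 9.5]
width: 0.135
```

Call:
step_arm:
  commands:
    - [0, [0, 0, 0.1], 0]
    - [0, [0, 0, 0.1], 0]
    - [0, [0, 0, 0.05], 0]

```text
time_s: 12.0
tool_pos: [0.5272, 0.044, 0.1114]
eef_rot: [-2.954, 1.041, -0.01]
ft_force: [-4.2, -0.3, 12.7]
width: 0.135
```

Call:
step_arm:
  commands:
    - [0, [0, 0, 0.1], 0]
    - [0, [0, 0, 0.1], 0]
    - [0, [0, 0, 0.05], 0]

```text
time_s: 12.3
tool_pos: [0.5273, 0.0439, 0.1112]
eef_rot: [-2.954, 1.04, -0.014]
ft_force: [-4.2, 0.4, 13.5]
width: 0.135
```

Call:
step_arm:
  commands:
    - [0, [0, 0, 0.08], 0.06]
    - [0, [0, 0, 0.08], 0.06]
    - [0, [0, 0, 0.08], 0.06]

```text
time_s: 12.6
tool_pos: [0.5271, 0.0436, 0.1111]
eef_rot: [-2.846, 1.308, -0.016]
ft_force: [-5.5, -1.0, 16.3]
width: 0.134
```

```bash
python3 to.py .5267 0.0453 .111
```

```text
12.6 [0.5271 0.0436 0.1111] [-2.8455  1.3082 -0.0159] F [-5.48 -1.02 16.28] T [-0.42  1.59  0.13] w 0.13374460715122208 q [-0.074  0.344 -0.327  0.887  0.006 -2.354]
shift tool cm [-0.153 -0.081  0.008] yaw x -0.861903367251803 tilt z [ 0.0133  0.0046 -0.9999]
```

Call:
step_arm:
  commands:
    - [0, [0, 0, 0.06], 0.1]
    - [0, [0, 0, 0.06], 0.1]
    - [0, [0, 0, 0.06], 0.1]
    - [0, [0, 0, 0.06], 0.1]

```text
time_s: 13.0
tool_pos: [0.526, 0.0431, 0.1113]
eef_rot: [-2.515, 1.866, -0.015]
ft_force: [-5.3, -1.2, 13.7]
width: 0.136
```

```bash
python3 to.py .5267 0.0453 .111
```

```text
13.0 [0.526  0.0431 0.1113] [-2.5147  1.8659 -0.0152] F [-5.33 -1.22 13.65] T [-0.37  1.48  0.11] w 0.13641978920004919 q [-0.074  0.342 -0.33   0.885  0.003 -1.939]
shift tool cm [-0.189 -0.129  0.029] yaw x -1.276768982393971 tilt z [ 0.0139  0.0024 -0.9999]
```

Call:
step_arm:
  commands:
    - [0, [0, 0, 0.065], 0.1]
    - [0, [0, 0, 0.065], 0.1]
    - [0, [0, 0, 0.065], 0.1]
    - [0, [0, 0, 0.065], 0.1]
    - [0, [0, 0, 0.065], 0.1]

```text
time_s: 13.5
tool_pos: [0.5246, 0.043, 0.1112]
eef_rot: [-1.949, 2.449, -0.013]
ft_force: [-5.2, -0.2, 14.9]
width: 0.137
```

```bash
python3 to.py .5267 0.0453 .111
```

```text
13.5 [0.5246 0.043  0.1112] [-1.9487  2.4489 -0.0127] F [-5.25 -0.19 14.92] T [-0.08  1.64  0.12] w 0.13667986043246932 q [-0.074  0.339 -0.334  0.883  0.002 -1.419]
shift tool cm [-0.276 -0.153  0.02 ] yaw x -1.7972686307910275 tilt z [ 0.0144  0.0011 -0.9999]
```

Call:
step_arm:
  commands:
    - [0, [0, 0, 0.06], 0.1]
    - [0, [0, 0, 0.06], 0.1]
    - [0, [0, 0, 0.06], 0.1]
    - [0, [0, 0, 0.06], 0.1]
    - [0, [0, 0, 0.06], 0.1]

```text
time_s: 14.0
tool_pos: [0.5235, 0.0437, 0.1113]
eef_rot: [-1.252, 2.865, -0.007]
ft_force: [-4.8, 0.8, 12.3]
width: 0.135
```

```bash
python3 to.py .5267 0.0453 .111
```

```text
14.0 [0.5235 0.0437 0.1113] [-1.2522  2.8647 -0.0066] F [-4.8   0.83 12.28] T [0.26 1.28 0.17] w 0.13518142157806085 q [-0.074  0.337 -0.338  0.881  0.003 -0.898]
shift tool cm [-0.338 -0.129  0.033] yaw x -2.3173673391081326 tilt z [ 0.0156  0.0022 -0.9999]
```

Call:
step_arm:
  commands:
    - [0, [0, 0, 0.07], 0.1]
    - [0, [0, 0, 0.07], 0.1]
    - [0, [0, 0, 0.07], 0.1]
    - [0, [0, 0, 0.065], 0.1]
    - [0, [0, 0, 0.065], 0.1]
    - [0, [0, 0, 0.065], 0.1]

```text
time_s: 14.6
tool_pos: [0.5229, 0.045, 0.1111]
eef_rot: [-0.312, 3.107, 0.004]
ft_force: [-5.1, 2.0, 13.7]
width: 0.135
```

```bash
python3 to.py .5267 0.0453 .111; python3 - <<'E'
from h import *
save("wrist","w4");st()
im=cv2.imread('pics/w4_full.png')
cv2.imwrite('pics/w4b.png',cv2.convertScaleAbs(im,alpha=1.8,beta=30))
E
```

```text
14.6 [0.5229 0.045  0.1111] [-0.3122  3.1069  0.0044] F [-5.06  1.99 13.68] T [0.15 1.11 0.12] w 0.13534496693728032 q [-0.073  0.334 -0.342  0.876  0.006 -0.273]
shift tool cm [-0.38  -0.049  0.019] yaw x -2.941300146145574 tilt z [ 0.0187  0.0047 -0.9998]
14.65 [0.5229 0.0451 0.1111] [-0.3017  3.1079  0.0045] F [-2.96  1.28 13.07] T [ 0.19  0.92 -0.03] w 0.13761728541049836 q [-0.073  0.334 -0.342  0.876  0.006 -0.266]
```

View pics/w4b.png

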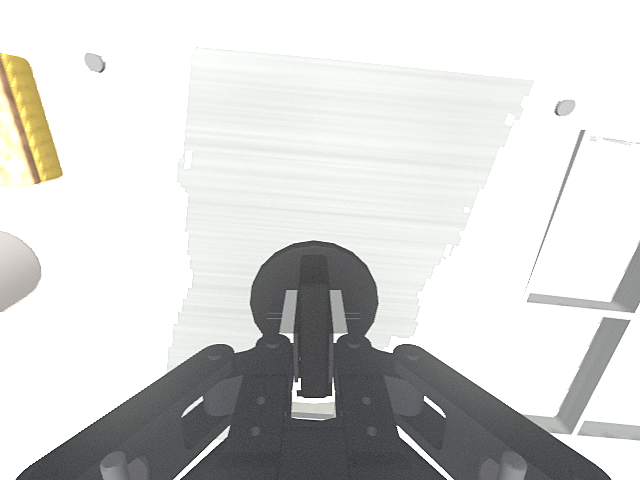

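Call:
step_arm:
  commands:
    - [0, [0, 0, 0.065], 0.05]
    - [0, [0, 0, 0.065], 0.03]
    - [0, [0, 0, 0.06], 0]

```text
time_s: 14.95
tool_pos: [0.5229, 0.0453, 0.1112]
eef_rot: [-0.171, 3.116, 0.006]
ft_force: [-3.8, 0.4, 11.6]
width: 0.136
```

```bash
python3 to.py .5267 0.0453 .111; python3 - <<'E'
from h import *
save("top","t2",(260,170,380,270),6);save("scene","s2",(250,160,410,280),5);st()
E
```

```text
14.95 [0.5229 0.0453 0.1112] [-0.1706  3.116   0.006 ] F [-3.84  0.4  11.64] T [-0.17  0.99  0.06] w 0.1361487461786663 q [-0.072  0.333 -0.344  0.873  0.006 -0.181]
shift tool cm [-0.381 -0.047  0.024] yaw x -3.032221075964581 tilt z [ 0.0207  0.005  -0.9998]
15.05 [0.5229 0.0453 0.1112] [-0.1721  3.1159  0.0059] F [-3.67 -0.15 12.52] T [-0.09  1.02 -0.  ] w 0.1360946704450631 q [-0.072  0.333 -0.344  0.873  0.006 -0.182]
```

View pics/t2.png

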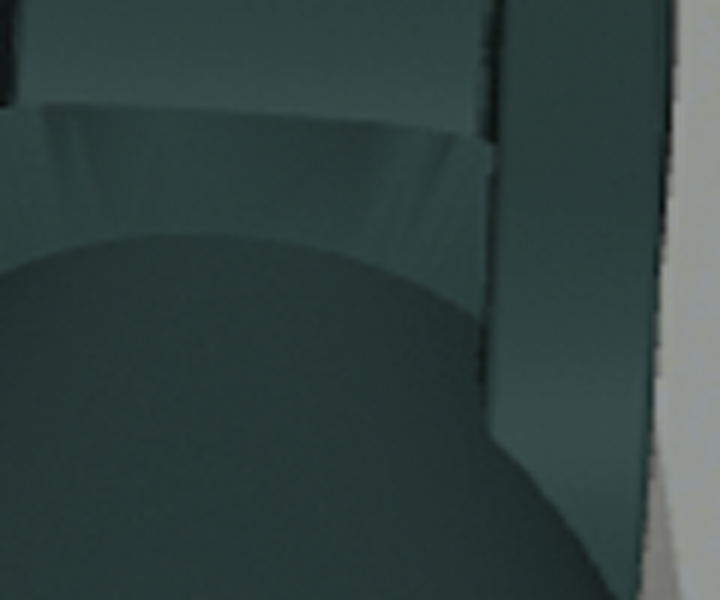

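View pics/s2.png

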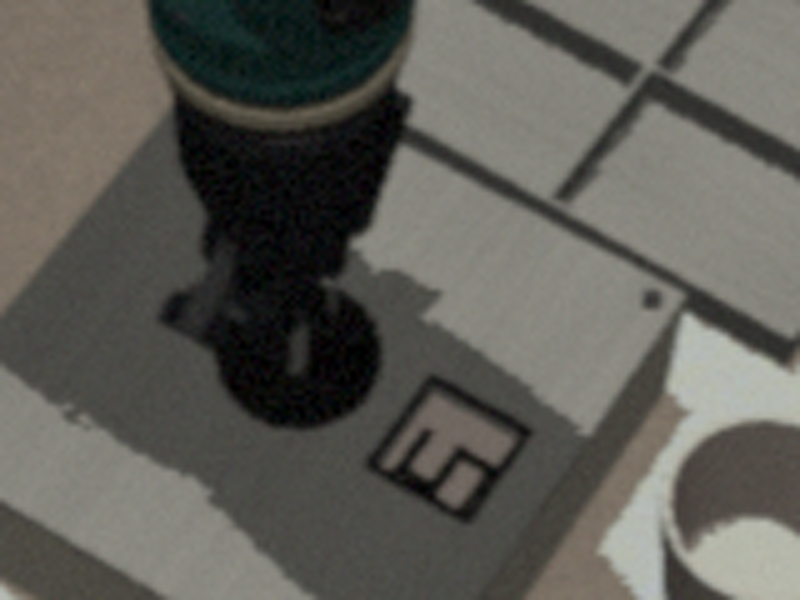

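The scene view shows the 5 in the window (frame centre about (450,447) in the crop), upright along the frame. The offset toward the lower edge fits the sunken disc. I'll let the dial rise slowly with the grip still on.

Call:
step_arm:
  commands:
    - [0, [0, 0, -0.05], 0]
    - [0, [0, 0, -0.1], 0]
    - [0, [0, 0, -0.1], 0]
    - [0, [0, 0, -0.1], 0]
    - [0, [0, 0, 0], 0]

```text
time_s: 15.55
tool_pos: [0.5226, 0.0454, 0.117]
eef_rot: [-0.172, 3.114, 0.005]
ft_force: [-2.6, 0.4, 7.8]
width: 0.134
```

```bash
python3 to.py .5267 0.0453 .122
```

```text
15.55 [0.5226 0.0454 0.117 ] [-0.1722  3.1139  0.0053] F [-2.59  0.42  7.85] T [-0.18  0.72  0.01] w 0.13438874634143372 q [-0.072  0.326 -0.337  0.885  0.006 -0.182]
shift tool cm [-0.421 -0.053 -0.494] yaw x -3.031140993940357 tilt z [ 0.0227  0.0046 -0.9997]
```

Call:
step_arm:
  commands:
    - [0, [0, 0, -0.05], 0]
    - [0, [0, 0, -0.1], 0]
    - [0, [0, 0, 0], 0]

```text
time_s: 15.85
tool_pos: [0.5224, 0.0454, 0.1195]
eef_rot: [-0.172, 3.113, 0.005]
ft_force: [-2.3, 0.1, 5.9]
width: 0.139
```

Call:
step_arm:
  commands:
    - [0, [0, 0, -0.05], 0]
    - [0, [0, 0, -0.05], 0]
    - [0, [0, 0, 0], 0]

```text
time_s: 16.15
tool_pos: [0.5224, 0.0454, 0.1214]
eef_rot: [-0.172, 3.112, 0.005]
ft_force: [-1.3, -0.7, 5.3]
width: 0.133
```

```bash
python3 to.py .5267 0.0453 .122
```

```text
16.15 [0.5224 0.0454 0.1214] [-0.1722  3.112   0.0046] F [-1.34 -0.72  5.29] T [-0.18  0.56  0.01] w 0.1331483817085308 q [-0.072  0.321 -0.332  0.894  0.006 -0.182]
shift tool cm [-0.431 -0.059 -0.053] yaw x -3.0310367044255013 tilt z [ 0.0246  0.0043 -0.9997]
```

Call:
step_arm:
  commands:
    - [0, [0, 0, -0.05], 0]
    - [0, [0, 0, 0], 0]
    - [0, [0, 0, 0], 0]

```text
time_s: 16.45
tool_pos: [0.5222, 0.0454, 0.1224]
eef_rot: [-0.172, 3.112, 0.004]
ft_force: [-0.4, 0.4, -0.1]
width: 0.137
```

```bash
python3 - <<'E'
from h import *
save("scene","s3",(250,160,410,280),5);st()
E
```

```text
16.5 [0.5222 0.0454 0.1223] [-0.1722  3.1116  0.0045] F [-0.57 -0.14  3.17] T [-0.18  0.36  0.01] w 0.13261408624317803 q [-0.072  0.32  -0.331  0.895  0.006 -0.182]
```

View pics/s3.png

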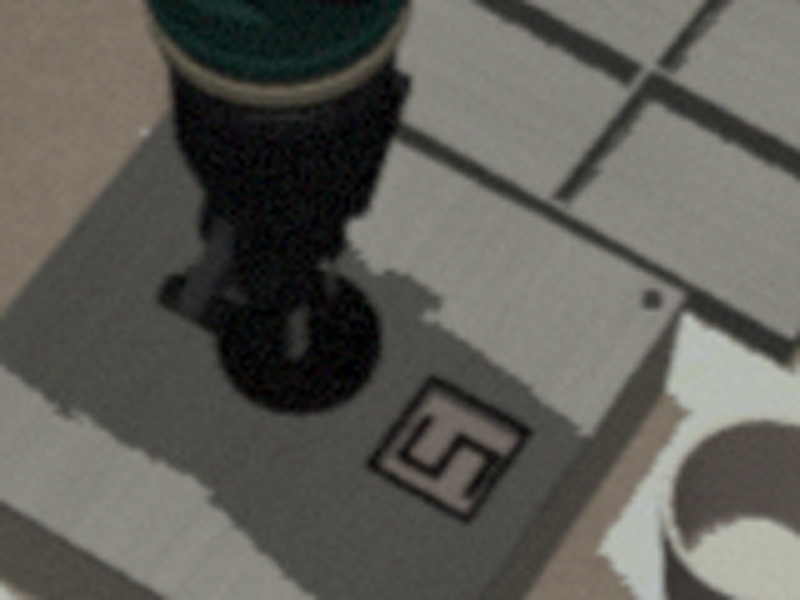

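The disc has risen and the 5 sits square and centred in the window. The force fell to about 0 at the starting height, so the dial is home. Next I release and lift.

Call:
step_arm:
  commands:
    - [0.25, [0, 0, 0], 0]
    - [0.4, [0, 0, 0], 0]
    - [0.5, [0, 0, 0], 0]
    - [0.5, [0, 0, -0.5], 0]
    - [0.5, [0, 0, -1.5], 0]
    - [0.5, [0, 0, -3], 0]
    - [0.5, [0, 0, -3], 0]
    - [0.5, [0, 0, -3], 0]
    - [0.5, [0, 0, -2], 0]
    - [0.5, [0, 0, 0], 0]

```text
time_s: 17.5
tool_pos: [0.518, 0.045, 0.2584]
eef_rot: [-0.172, 3.113, 0.006]
ft_force: [0.8, -0.8, -0.6]
width: 0.5
```

Call:
step_arm:
  commands:
    - [0.5, [4, 0, 0], 0]
    - [0.5, [4, 0, 0], 0]
    - [0.5, [4, 0, 0], 0]
    - [0.5, [0, 0, 0], 0]
    - [0.5, [0, 0, 0], 0]

```text
time_s: 18.0
tool_pos: [0.3943, 0.0317, 0.2531]
eef_rot: [-0.173, 3.114, 0.006]
ft_force: [0.7, -0.1, 0.6]
width: 0.501
```

```bash
python3 - <<'E'
from h import *
st();save("scene","s4",(250,160,410,280),5);save("top","t4")
E
```

```text
18.0 [0.3943 0.0317 0.2531] [-0.1729  3.1138  0.0064] F [ 0.7  -0.05  0.62] T [-0.02  0.05 -0.02] w 0.5007641010319068 q [-0.132  0.024 -0.334  1.191  0.008 -0.243]
```

View pics/s4.png

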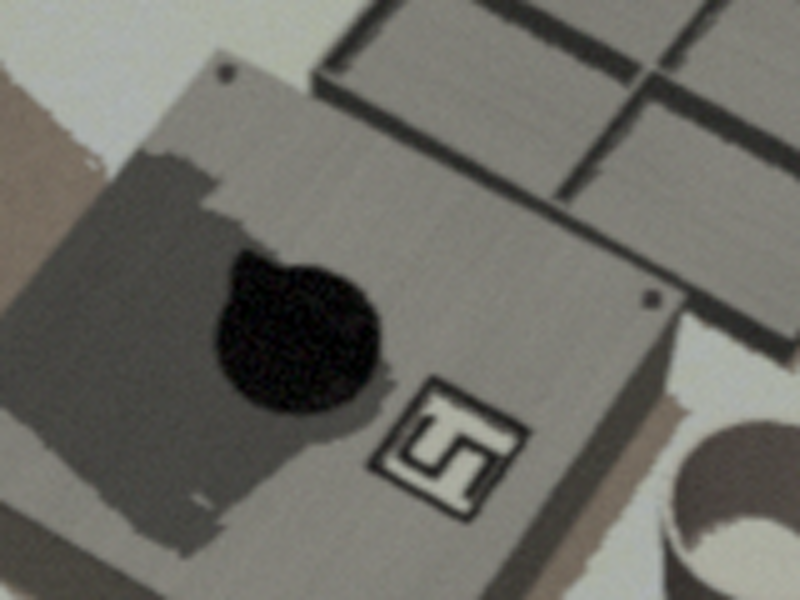

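View pics/t4.png

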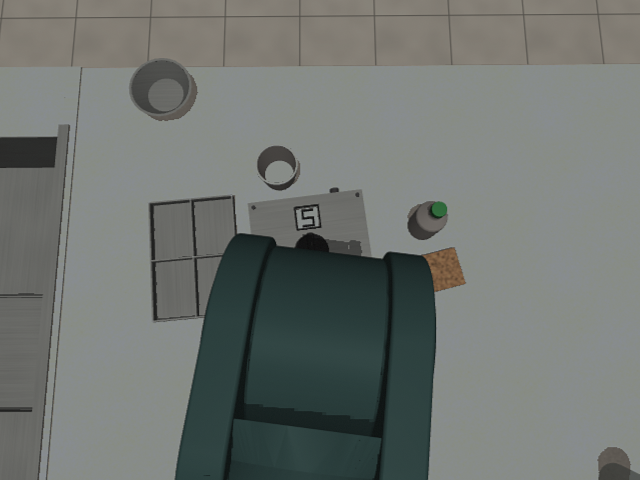

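The 5 is square in the window at top-image (307,217), and the objects look unmoved. I'll check the skirt height against the start using scene depth.

```bash
python3 - <<'E'
from h import *
ci=robot.camera_info("scene")
for f in('s0','s2','s3','s4'):
    d=np.load(f'pics/{f}.npy'); zz=[p2w(ci,u,v,d=d[v,u])[2] for u,v in[(318,236),(321,232),(313,238),(316,239)]]
    print(f,np.round(zz,4))
ca=robot.camera_info("top");a=np.load('pics/t0.npy');b=np.load('pics/t4.npy')
# change mask over loose objects
m=np.abs(a-b)>.008
for n,(x0,y0,x1,y1) in dict(tray=(145,190,200,325),cup=(250,140,305,193),soap=(400,195,455,240),sponge=(438,245,470,300)).items(): print(n,m[y0:y1,x0:x1].sum())
E
```

```text
s0 [0.095  0.0995 0.106  0.0984]
s2 [0.0937 0.105  0.0883 0.0859]
s3 [0.0989 0.1059 0.1005 0.103 ]
s4 [0.0985 0.1061 0.1004 0.1006]
tray 60
cup 31
soap 26
sponge 14
```

```bash
python3 -c "
from h import *
st(); print(robot.sign_off())"
```

```text
18.1 [0.3949 0.0318 0.2531] [-0.1733  3.1143  0.0066] F [ 0.54 -0.88  0.1 ] T [-0.04  0.02 -0.03] w 0.49785789001443387 q [-0.132  0.025 -0.333  1.191  0.008 -0.243]
the job is handed in; nothing more can be done
None
```

The doser dial is set to 5, and I handed the job in at about 18 s with the gripper open and clear. Sign-off gives no verdict.

- **Pressing and turning:** I pinched the bar with 20 N and pressed until I felt the stop, about 10.7 mm down. Total press force read at most about 16 N after each move. I turned the dial clockwise from 2 to 5 while holding it down, with about 0.1–0.2 N m on the wrist. I then let it rise with the grip still on and released it.
- **Dial position:** The last pictures show the 5 square and centred in the window. The tool's angle after turning put the dial within about 0.01 rad of 3.1416.
- **Locked home:** The press force fell to about 0 at the starting height. The skirt reads about 0.100 m, where home is 0.099 m. That reading varied by several millimetres from pixel to pixel, so it is only a rough check.
- **Other objects:** The tray, bottle, cup and sponge look unmoved in the top view, with only scattered depth differences. The arm partly hid the sponge and tray there.

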